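# Line up the dried sample tins by height on the cooling board

### The arm

A 6-joint arm with a two-finger parallel gripper is mounted at the origin on the work surface. World frame = base frame: x ahead of the robot, y to its left, z up, the work surface at z = 0. Lengths are in m, angles in rad, forces in N, time in s.
With the tool pointing down it reaches from about 0.375 to 0.9 m from the base axis. Payload 3.1 kg.
Tool frame: the origin (TCP) lies between the finger pads; the fingertips stand 17 mm ahead of it and the grasp point (between the pads) lies 2 mm behind it; z points along the fingers, y is the line along which they close (so a half turn about z gives the same grasp; the last joint's range is limited). The gripper opens to 85 mm and grips with 20 to 120 N. Pads are 22 mm wide; open, the fingers measure 114 mm over their backs; the gripper's body (76 mm by 85 mm) begins 54 mm behind the grasp point. The pads swing forward as they close: fully open they stand 13 mm farther back than shut.
Start: joints at [1.022, 0.527, 1.433, -0, 1.181, -0.178], TCP at [0.226, 0.583, 0.248] pointing down, gripper open.
Joint ranges: [-3.08, 3.08], [-0.75, 2.2], [0.22, 2.44], [-1.43, 4.57], [0, 2.65], [-2.85, 2.85]. Speed limits (rad/s): [2.79, 2.79, 3.14, 3.14, 3.14, 3.14].

### API

Orientations are given as a unit quaternion [x, y, z, w].
In Python, from station import sense, vision, order gives the robot as it stands.
- The arm moves only by the shell command python3 -m crank 'ROWS' [OPENING] [FORCE]. ROWS is JSON, a list of rows, each an object with "dp": the shift along the world's x, y, z in units of 30 mm (1.0 is 30 mm), a list of three; "angular": the turn, a rotation vector about the world's x, y, z in degrees, a list of three. In form: [{"dp": [dx, dy, dz], "angular": [ax, ay, az]}, ...]. A call has 1 to 20 rows; each row shifts and turns the commanded pose from where the row before left it; what a row does not reach is not made up. A row lasts 1/10 s, in which the tool goes at most 50 mm and 8.59 degrees, less where a joint would pass 70% of its speed; a pose out of reach is approached as far as the arm can. A call is refused whole if a number of a shift passes 1 or a number of a turn 8.59, either way. A call with a gripper value outside its range is refused whole. OPENING is the closure, from 0 (fully open) to 1 (shut), set as the call begins (- or left out, the last holds). The fingers move at their own pace and stop on an object; FORCE is the grip in N (left out, the last holds). Time passes only in rows, so rows that do not move let the fingers close. It gives the time, the measured TCP pose, the force, the opening and the grip force at its end, in the units of the state.
- sense(): the state, without advancing time (a new reading comes with each control period).
- vision.snapshot(name): name is "scene" or "top"; returns a dict with "image" (420x560x3 uint8, blue, green, red), "range_z" (420x560 float32, m along the optical axis (not along the pixel's ray), 0 where there is no reading), "mtx" (3x3 intrinsics, pixels), "pose" (4x4, takes a point from camera to world coordinates). Camera axes: x right, y down, z forward; pixel columns grow to the right and rows downward; lengths in m; the calibration is good to about 2 mm. A picture is of the moment at which its call begins.
- order.sign_off(): hands the job in; it is judged then, once.
The state is a dict: "t": time; "q": joint angles; "qd": joint speeds; "tau": joint torques, N m; "tcp_pos": TCP position; "tool_rot": TCP orientation; "force": force on the tool from outside, world axes, zero at the start; "ft_torque": the same for the moment, N m; "finger_gap": opening from 0.0 (shut) to 1.0 (fully open); "gripper_force": force on a finger pad.
Only numpy, scipy, OpenCV 4.12 (cv2) and the standard library are available. Lean on these libraries where they do the work, as an engineer would, in place of code of your own. Each camera call takes 0.05 s, during which the arm holds its last target. There are 200 camera calls.

### The job

Line up the four sample tins from the drying ovens on the cooling board, one standing centred on each round mark, in order of height: the shortest on the mark next to the red end block, the tallest on the mark next to the blue one. Keep the tins upright all the time, because the samples inside must not spill, and do not disturb the glass beaker. Let go of everything and leave the tins standing still.

Things in the scene. Friction and masses are not known exactly. Their poses are not given: they have to be found in the camera images.
- white_center (a point): Sample tin, white lid: upright closed aluminium cylinder, 50 mm diameter, 40 mm tall (the shortest), about 0.12 kg. The point is its centre, 20 mm above its underside; z is its axis, up. It starts standing on the table (z = 0); best gripped from above, a little above half height.
- orange_center (a point): Sample tin, orange lid: upright closed aluminium cylinder, 50 mm diameter, 52 mm tall (second shortest), about 0.15 kg. The point is its centre, 26 mm above its underside; z is its axis, up. It starts standing on the table (z = 0); best gripped from above, a little above half height.
- black_center (a point): Sample tin, black lid: upright closed aluminium cylinder, 50 mm diameter, 64 mm tall (second tallest), about 0.19 kg. The point is its centre, 32 mm above its underside; z is its axis, up. It starts standing on the table (z = 0); best gripped from above, a little above half height.
- green_center (a point): Sample tin, green lid: upright closed aluminium cylinder, 50 mm diameter, 76 mm tall (the tallest), about 0.23 kg. The point is its centre, 38 mm above its underside; z is its axis, up. It starts standing on the table (z = 0); best gripped from above, a little above half height.
- mark_a: Round mark a (an end mark; the row runs a-b-c-d): flat white disc of 54 mm with a black ring to 66 mm, painted on the cooling board, an 8 mm thick aluminium plate of 100 x 410 mm lying fixed on the table. Origin: the disc's centre, on the board's top (8 mm above the table). The marks lie 80 mm apart along the board's long axis, which is each mark's y axis; z is up. All four look alike; set a tin straight on the plate.
- mark_b: Round mark b (next to mark_a; the row runs a-b-c-d): flat white disc of 54 mm with a black ring to 66 mm, painted on the cooling board, an 8 mm thick aluminium plate of 100 x 410 mm lying fixed on the table. Origin: the disc's centre, on the board's top (8 mm above the table). The marks lie 80 mm apart along the board's long axis, which is each mark's y axis; z is up. All four look alike; set a tin straight on the plate.
- mark_c: Round mark c (next to mark_d; the row runs a-b-c-d): flat white disc of 54 mm with a black ring to 66 mm, painted on the cooling board, an 8 mm thick aluminium plate of 100 x 410 mm lying fixed on the table. Origin: the disc's centre, on the board's top (8 mm above the table). The marks lie 80 mm apart along the board's long axis, which is each mark's y axis; z is up. All four look alike; set a tin straight on the plate.
- mark_d: Round mark d (the other end mark; the row runs a-b-c-d): flat white disc of 54 mm with a black ring to 66 mm, painted on the cooling board, an 8 mm thick aluminium plate of 100 x 410 mm lying fixed on the table. Origin: the disc's centre, on the board's top (8 mm above the table). The marks lie 80 mm apart along the board's long axis, which is each mark's y axis; z is up. All four look alike; set a tin straight on the plate.
- red_block: Red block fixed across one end of the board, 65 mm beyond the last mark: 70 mm across the board, 30 mm along it, 24 mm high above the board. Origin: centre of its underside. Either end may have it; a like blue block is at the other end.
- beaker_rim (a point): Empty glass beaker, open cylinder 70 mm across, 90 mm tall, standing on the table beside the board; a bystander. The point is the centre of its mouth, 90 mm above the table.
Things that resemble listed ones, but are neither listed nor needed, are in the scene too. Leave any purple look-alike of the part that bears black_center alone.

How it is judged:
By the outcome, as a careful person would: the job done as asked, in the order asked, and still so for the second after the job is handed in, with the robot touching nothing.
It also fails if it takes over 109 s, if anything falls off the work surface, if the arm or the gripper's body presses on something with over 40 N, if the wrist force passes 120 N, or if a joint passes its speed limit or range.

## Working session

There is one attempt and no reset: what is moved stays moved. The work goes in short steps, Python scripts to look and compute and a shell command to move; the robot and the scene stay as the last step left them, time stands still between calls to the robot, and variables do not carry over. Pictures are saved under pics/ and viewed, at most 14 in all, crops included, and the job is handed in when it is done.

```bash
mkdir -p pics; python3 - <<'E'
from station import sense, vision
import cv2, numpy as np
s=sense(); print({k:np.round(v,3).tolist() for k,v in s.items()})
for n in ("top","scene"):
    d=vision.snapshot(n); cv2.imwrite(f"pics/{n}0.png",d["image"]); np.savez(f"{n}0.npz",**d); print(n,np.round(d["pose"],3).tolist(),d["mtx"].tolist())
E
```

```text
{'t': 0.0, 'q': [1.021, 0.528, 1.434, -0.0, 1.181, -0.178], 'qd': [-0.0, 0.001, 0.0, -0.001, -0.002, 0.001], 'tau': [-0.0, -44.236, -17.802, -0.0, 0.008, -0.0], 'tcp_pos': [0.226, 0.582, 0.247], 'tool_rot': [0.184, 0.983, -0.001, -0.0], 'force': [0.675, -0.173, 1.02], 'ft_torque': [-0.017, -0.009, -0.005], 'gripper_force': 0.0, 'finger_gap': 0.999}
top [[-0.029, -0.991, 0.132, 0.388], [-0.999, 0.026, -0.024, -0.056], [0.02, -0.132, -0.991, 0.942], [0.0, 0.0, 0.0, 1.0]] [[402.5256073471716, 0.0, 279.2202983980093], [0.0, 402.5256073471716, 212.42445643080248], [0.0, 0.0, 1.0]]
scene [[-0.148, 0.584, -0.798, 1.318], [0.989, 0.07, -0.132, 0.059], [-0.022, -0.809, -0.588, 0.675], [0.0, 0.0, 0.0, 1.0]] [[398.5900093875596, 0.0, 287.43636840352326], [0.0, 398.5900093875596, 209.6775278474007], [0.0, 0.0, 1.0]]
```

View pics/top0.png

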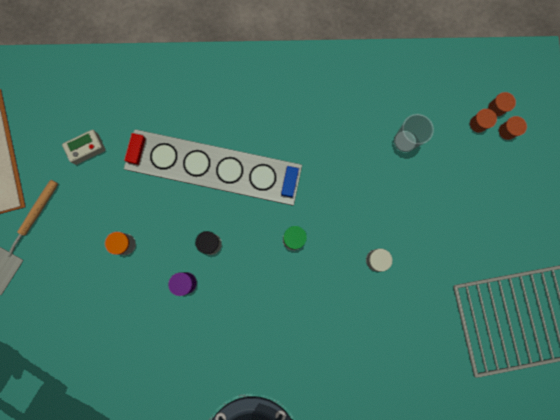

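View pics/scene0.png

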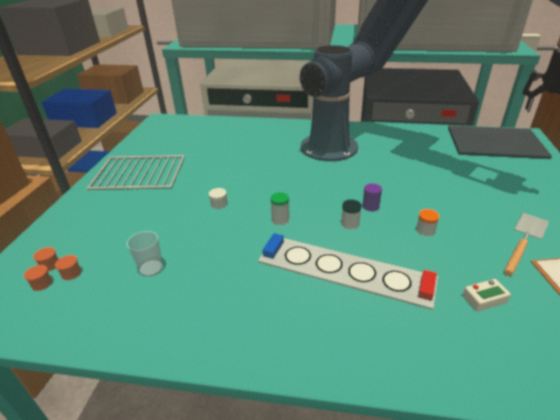

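Top view: the lids are orange (117,243), black (207,242), green (294,237) and white (380,260). The purple look-alike is at (181,284) and stays untouched. The marks run from (163,156) at the red block to (262,177) at the blue block, and the beaker is at about (415,130). "Black" could be (207,242) or (181,284); the first has the black lid on an aluminium body, so I'll confirm it in a crop while I measure.

```bash
cat > m.py <<'E'
import numpy as np, cv2
def plane(d,u,v,z):
    r=d["pose"][:3,:3]@np.linalg.inv(d["mtx"])@np.array([u,v,1.]); o=d["pose"][:3,3]
    return (o+r*(z-o[2])/r[2])
def rpt(d,u,v):
    zz=d["range_z"][int(v)-2:int(v)+3,int(u)-2:int(u)+3]; zz=np.median(zz[zz>0])
    return (d["pose"]@np.r_[np.linalg.inv(d["mtx"])@[u,v,1.]*zz,1])[:3]
def cen(d,u,v,tol=45,win=22):
    im=cv2.GaussianBlur(d["image"],(3,3),0).astype(int); u,v=int(u),int(v)
    ref=np.median(im[v-2:v+3,u-2:u+3].reshape(-1,3),axis=0)
    m=(np.abs(im-ref).max(2)<tol).astype(np.uint8)
    k=np.zeros_like(m);k[v-win:v+win+1,u-win:u+win+1]=1;m*=k
    n,l,st,c=cv2.connectedComponentsWithStats(m,connectivity=4)
    i=l[v,u]; 
    cs,_=cv2.findContours((l==i).astype(np.uint8),cv2.RETR_EXTERNAL,cv2.CHAIN_APPROX_NONE)
    e=cv2.fitEllipse(max(cs,key=len)); return e[0],e[1],st[i,4]
E
python3 - <<'E'
from m import *
T=dict(np.load("top0.npz"));S=dict(np.load("scene0.npz"))
P={"white":(380,260,218,195,.04),"orange":(117,243,428,215,.052),"black":(207,242,352,206,.064),"green":(294,237,280,199,.076),
"m1":(163,156,397,281,.008),"m2":(196,163,362,272,.008),"m3":(230,170,329,263,.008),"m4":(262,177,298,256,.008),"red":(135,149,429,280,.032),"blue":(290,181,274,241,.032),"purple":(181,284,373,191,.064)}
for k,(u,v,a,b,z) in P.items():
    for d,x,y in ((T,u,v),(S,a,b)):
        c,ax,n=cen(d,x,y); print(k,np.round(c,1),np.round(ax,1),n,np.round(plane(d,*c,z),4),np.round(rpt(d,*c),4))
im=T["image"]; cv2.imwrite("pics/crop.png",np.hstack([cv2.resize(T["image"][200:310,80:230],(390,286),interpolation=2),cv2.resize(S["image"][160:270,300:450],(390,286),interpolation=2)]))
E
```

```text
white [380.6 259.5] [20.8 21.6] 382 [ 0.3958 -0.3014  0.04  ] [ 0.3958 -0.3013  0.0402]
white [217.1 192.6] [ 8.5 16. ] 123 [ 0.3979 -0.2989  0.04  ] [ 0.3972 -0.2991  0.0396]
orange [116.3 242.7] [20.5 21.6] 377 [0.4492 0.2813 0.052 ] [0.4493 0.2816 0.051 ]
orange [428.7 214.8] [ 9.4 18. ] 152 [0.452  0.2839 0.052 ] [0.4501 0.2844 0.0507]
black [207.8 243. ] [22.2 25.9] 485 [0.4422 0.0798 0.064 ] [0.4423 0.0799 0.063 ]
black [359.9 203.4] [17.5 35.4] 407 [0.4386 0.1077 0.064 ] [0.4371 0.1078 0.0629]
green [294.3 238.8] [25.  28.7] 560 [ 0.4451 -0.1078  0.076 ] [ 0.4451 -0.1078  0.0754]
green [279.2 197.5] [10.7 20.1] 178 [ 0.4536 -0.106   0.076 ] [ 0.4524 -0.1062  0.0752]
m1 [163.3 155.8] [20.3 21.6] 374 [0.655  0.1923 0.008 ] [0.6547 0.192  0.0091]
m1 [396.6 280.3] [15.2 23.1] 302 [0.6533 0.1952 0.008 ] [0.6542 0.195  0.0089]
m2 [196.3 162.8] [20.5 21.4] 375 [0.6362 0.1144 0.008 ] [0.6358 0.1141 0.0098]
m2 [361.7 271.5] [15.  21.5] 279 [0.6349 0.1171 0.008 ] [0.6354 0.1171 0.0085]
m3 [229.3 169.8] [20.6 21.2] 372 [0.6174 0.0367 0.008 ] [0.6171 0.0366 0.0092]
m3 [328.8 262.9] [14.1 20.7] 253 [0.616  0.0393 0.008 ] [0.6152 0.0393 0.0072]
m4 [262.4 176.8] [20.5 21.4] 375 [ 0.5985 -0.0412  0.008 ] [ 0.5982 -0.0412  0.0093]
m4 [297.5 254.7] [13.3 19.9] 231 [ 0.5965 -0.0388  0.008 ] [ 0.5961 -0.0388  0.0077]
red [133.5 147.5] [12.4 34.7] 337 [0.6695 0.2546 0.032 ] [0.6697 0.2548 0.0316]
red [427.7 282.2] [14.4 24.7] 286 [0.6745 0.2563 0.032 ] [0.6749 0.2562 0.0324]
blue [289.6 180.8] [12.1 34.1] 331 [ 0.582  -0.1042  0.032 ] [ 0.5821 -0.1042  0.0316]
blue [272.6 242.6] [11.3 25.1] 230 [ 0.5865 -0.1016  0.032 ] [ 0.5854 -0.1019  0.031 ]
purple [179.7 283.8] [22.7 23.5] 452 [0.3567 0.1402 0.064 ] [0.3567 0.1401 0.0642]
purple [372.6 188.9] [10.  17.5] 155 [0.3637 0.1425 0.064 ] [0.3611 0.1427 0.0623]
```

View pics/crop.png

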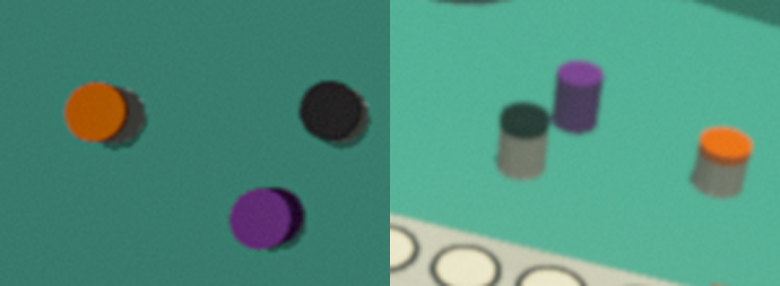

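The crop confirms it. The left tin has a black lid on an aluminium body; the purple one is purple all over. I'll refine the lid centres from the range data, using both cameras.

```bash
cat >> m.py <<'E'
def cloud(d):
    h,w=d["range_z"].shape; U,V=np.meshgrid(np.arange(w),np.arange(h)); z=d["range_z"]
    p=np.stack([(U-d["mtx"][0,2])/d["mtx"][0,0]*z,(V-d["mtx"][1,2])/d["mtx"][1,1]*z,z],-1)
    return p@d["pose"][:3,:3].T+d["pose"][:3,3], z>0
def lid(d,xy,h):
    p,ok=cloud(d); m=ok&(np.hypot(p[...,0]-xy[0],p[...,1]-xy[1])<.036)&(abs(p[...,2]-h)<.006)
    q=p[m][:,:2].astype(np.float32); c,r=cv2.minEnclosingCircle(q)
    return np.round(q.mean(0),4),np.round(c,4),round(r,4),len(q)
E
python3 - <<'E'
from m import *
T=dict(np.load("top0.npz"));S=dict(np.load("scene0.npz"))
for k,xy,h in (("white",(.397,-.3),.04),("orange",(.4505,.2825),.052),("black",(.443,.081),.064),("green",(.450,-.107),.076)):
    print(k,lid(T,xy,h),lid(S,xy,h))
E
python3 -m crank '[{"dp":[0.6,-1,0],"angular":[0,0,-8.24]},{"dp":[0.6,-1,0],"angular":[0,0,-8.24]},{"dp":[0.6,-1,0],"angular":[0,0,-8.24]},{"dp":[0.6,-1,0],"angular":[0,0,-8.24]},{"dp":[0.6,-1,0],"angular":[0,0,-8.24]},{"dp":[0.6,-1,0],"angular":[0,0,-8.24]},{"dp":[0.6,-1,0],"angular":[0,0,-8.24]},{"dp":[0.6,-1,0],"angular":[0,0,-8.24]},{"dp":[0.6,-1,0],"angular":[0,0,-8.24]},{"dp":[0.6,-1,0],"angular":[0,0,-8.24]},{"dp":[0,0,0],"angular":[0,0,0]},{"dp":[0,0,0],"angular":[0,0,0]}]' 0
```

```text
white (array([ 0.3956, -0.3014], dtype=float32), array([ 0.3955, -0.302 ]), 0.0253, 395) (array([ 0.3989, -0.2981], dtype=float32), array([ 0.3963, -0.2966]), 0.0275, 155)
orange (array([0.4489, 0.2806], dtype=float32), array([0.449 , 0.2813]), 0.026, 434) (array([0.4526, 0.2834], dtype=float32), array([0.4492, 0.2856]), 0.0273, 213)
black (array([0.4444, 0.0826], dtype=float32), array([0.4446, 0.0829]), 0.0252, 421) (array([0.4482, 0.0856], dtype=float32), array([0.4452, 0.0831]), 0.0279, 197)
green (array([ 0.4491, -0.1093], dtype=float32), array([ 0.4493, -0.1092]), 0.025, 422) (array([ 0.4529, -0.1056], dtype=float32), array([ 0.4493, -0.106 ]), 0.027, 182)
t: 1.3
tcp_pos: [0.4064, 0.282, 0.2481]
tool_rot: [0.786, 0.618, -0.0, -0.0]
force: [-0.3, 0.2, -1.0]
finger_gap: 1.0
gripper_force: 0.0
```

```bash
python3 -m crank '[{"dp":[0.73,0,-0.6],"angular":[0,0,0]},{"dp":[0.72,0,-0.6],"angular":[0,0,0]},{"dp":[0,0,-1],"angular":[0,0,0]},{"dp":[0,0,-1],"angular":[0,0,0]},{"dp":[0,0,-1],"angular":[0,0,0]},{"dp":[0,0,-0.8],"angular":[0,0,0]},{"dp":[0,0,-0.7],"angular":[0,0,0]},{"dp":[0,0,-0.6],"angular":[0,0,0]},{"dp":[0,0,-0.5],"angular":[0,0,0]},{"dp":[0,0,-0.47],"angular":[0,0,0]},{"dp":[0,0,0],"angular":[0,0,0]},{"dp":[0,0,0],"angular":[0,0,0]},{"dp":[0,0,0],"angular":[0,0,0]}]' 0
```

```text
t: 2.6
tcp_pos: [0.4503, 0.283, 0.0309]
tool_rot: [0.786, 0.618, 0.001, 0.0]
force: [-0.1, 0.1, 0.2]
finger_gap: 0.998
gripper_force: 0.0
```

```bash
python3 -m crank '[{"dp":[0,0,0],"angular":[0,0,0]},{"dp":[0,0,0],"angular":[0,0,0]},{"dp":[0,0,0],"angular":[0,0,0]},{"dp":[0,0,0],"angular":[0,0,0]},{"dp":[0,0,0],"angular":[0,0,0]},{"dp":[0,0,0],"angular":[0,0,0]},{"dp":[0,0,0],"angular":[0,0,0]},{"dp":[0,0,0],"angular":[0,0,0]}]' 1 40
```

```text
t: 3.4
tcp_pos: [0.4501, 0.2826, 0.031]
tool_rot: [0.786, 0.618, 0.0, 0.0]
force: [-0.5, 0.3, 6.3]
finger_gap: 0.574
gripper_force: 41.3
```

```bash
python3 -m crank '[{"dp":[0,0,0.5],"angular":[0,0,0]},{"dp":[0,0,1],"angular":[0,0,0]},{"dp":[0,0,1],"angular":[0,0,0]},{"dp":[0.3,-0.27,0.5],"angular":[0,0,0]},{"dp":[0.68,-0.61,0],"angular":[0,0,0]},{"dp":[0.8,-0.72,0],"angular":[0,0,0]},{"dp":[0.8,-0.72,0],"angular":[0,0,0]},{"dp":[0.8,-0.72,0],"angular":[0,0,0]},{"dp":[0.8,-0.72,0],"angular":[0,0,0]},{"dp":[0.8,-0.72,0],"angular":[0,0,0]},{"dp":[0.7,-0.63,0],"angular":[0,0,0]},{"dp":[0.3,-0.27,0],"angular":[0,0,0]},{"dp":[0.2,-0.18,-0.5],"angular":[0,0,0]},{"dp":[0,0,-0.7],"angular":[0,0,0]},{"dp":[0,0,-0.5],"angular":[0,0,0]},{"dp":[0,0,-0.3],"angular":[0,0,0]},{"dp":[0,0,0],"angular":[0,0,0]},{"dp":[0,0,0],"angular":[0,0,0]},{"dp":[0,0,0],"angular":[0,0,0]}]'
```

```text
t: 5.3
tcp_pos: [0.6359, 0.1161, 0.061]
tool_rot: [0.786, 0.618, 0.001, 0.001]
force: [0.0, 0.9, -0.7]
finger_gap: 0.578
gripper_force: 41.8
```

```bash
python3 - <<'E'
from m import *
from station import vision
p=[]
for n in ("top","scene"):
    d=vision.snapshot(n); np.savez(n+"1.npz",**d); p.append(cv2.resize(d["image"][130:290,90:330] if n=="top" else d["image"][130:310,200:470],(399,299)))
cv2.imwrite("pics/o1.png",np.hstack(p))
E
```

```text
(no output)
```

View pics/o1.png

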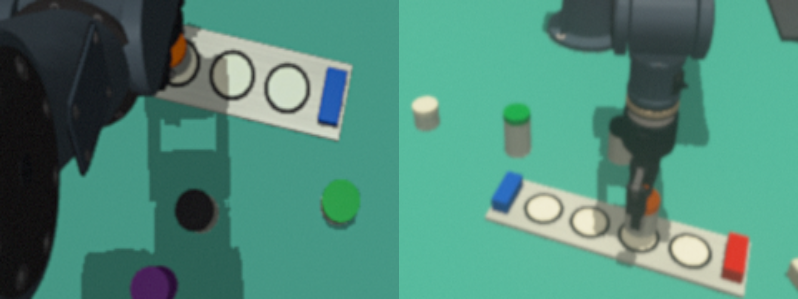

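The orange tin is held upright over the second mark from red, and the others haven't moved. Lowering now.

```bash
python3 -m crank '[{"dp":[0,0,-0.3],"angular":[0,0,0]},{"dp":[0,0,-0.2],"angular":[0,0,0]},{"dp":[0,0,-0.15],"angular":[0,0,0]},{"dp":[0,0,-0.06],"angular":[0,0,0]},{"dp":[0,0,0],"angular":[0,0,0]},{"dp":[0,0,0],"angular":[0,0,0]},{"dp":[0,0,0],"angular":[0,0,0]}]'
```

```text
t: 6.1
tcp_pos: [0.6348, 0.1156, 0.039]
tool_rot: [0.786, 0.618, -0.001, -0.0]
force: [-2.4, -0.2, 3.1]
finger_gap: 0.576
gripper_force: 41.9
```

```bash
python3 -m crank '[{"dp":[0,0,0],"angular":[0,0,0]},{"dp":[0,0,0],"angular":[0,0,0]},{"dp":[0,0,0],"angular":[0,0,0]},{"dp":[0,0,0],"angular":[0,0,0]},{"dp":[0,0,0.3],"angular":[0,0,0]},{"dp":[0,0,0.6],"angular":[0,0,0]},{"dp":[0,0,1],"angular":[0,0,0]},{"dp":[0,0,1],"angular":[0,0,0]},{"dp":[-0.35,-0.06,1],"angular":[0,0,0]},{"dp":[-1,-0.17,0.8],"angular":[0,0,0]},{"dp":[-1,-0.17,0],"angular":[0,0,0]},{"dp":[-1,-0.17,0],"angular":[0,0,0]},{"dp":[-1,-0.17,0],"angular":[0,0,0]},{"dp":[-1,-0.17,0],"angular":[0,0,0]},{"dp":[-0.7,-0.11,0],"angular":[0,0,0]},{"dp":[-0.3,-0.04,0],"angular":[0,0,0]},{"dp":[0,0,0],"angular":[0,0,0]},{"dp":[0,0,0],"angular":[0,0,0]}]' 0; python3 - <<'E'
from m import *
from station import vision
d=vision.snapshot("top"); s=vision.snapshot("scene")
print(lid(d,(.6355,.1158),.06),lid(s,(.6355,.1158),.06))
cv2.imwrite("pics/o2.png",np.hstack([cv2.resize(d["image"][130:290,90:330],(399,299)),cv2.resize(s["image"][130:310,200:470],(399,299))]))
E
```

```text
t: 7.9
tcp_pos: [0.4467, 0.0838, 0.1805]
tool_rot: [0.786, 0.618, 0.001, 0.001]
force: [2.1, 0.2, -0.5]
finger_gap: 1.003
gripper_force: 0.0
(array([0.6349, 0.1136], dtype=float32), array([0.6352, 0.1138]), 0.0254, 390) (array([0.6386, 0.1172], dtype=float32), array([0.6356, 0.1182]), 0.0274, 311)
```

View pics/o2.png

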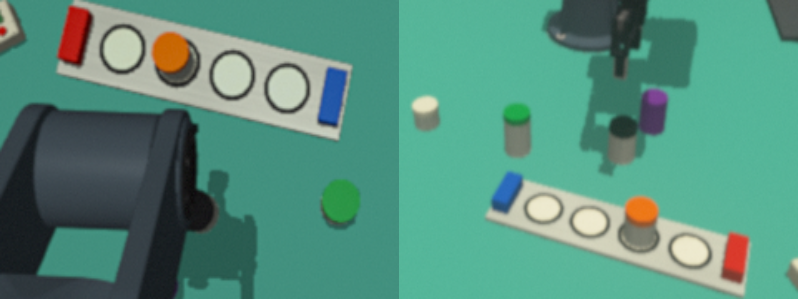

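The orange tin stands on its mark to within about 1 mm. Next is black, under the gripper and clear of the purple one.

```bash
python3 -m crank '[{"dp":[-0.04,0,-0.5],"angular":[0,0,0]},{"dp":[0,0,-0.8],"angular":[0,0,0]},{"dp":[0,0,-0.8],"angular":[0,0,0]},{"dp":[0,0,-0.8],"angular":[0,0,0]},{"dp":[0,0,-0.7],"angular":[0,0,0]},{"dp":[0,0,-0.6],"angular":[0,0,0]},{"dp":[0,0,-0.4],"angular":[0,0,0]},{"dp":[0,0,-0.18],"angular":[0,0,0]},{"dp":[0,0,0],"angular":[0,0,0]},{"dp":[0,0,0],"angular":[0,0,0]}]' 0;  python3 -m crank '[{"dp":[0,0,0],"angular":[0,0,0]},{"dp":[0,0,0],"angular":[0,0,0]},{"dp":[0,0,0],"angular":[0,0,0]},{"dp":[0,0,0],"angular":[0,0,0]},{"dp":[0,0,0],"angular":[0,0,0]},{"dp":[0,0,0],"angular":[0,0,0]},{"dp":[0,0,0],"angular":[0,0,0]},{"dp":[0,0,0],"angular":[0,0,0]}]' 1 40
```

```text
t: 9.0
tcp_pos: [0.4443, 0.0839, 0.0366]
tool_rot: [0.786, 0.618, 0.0, 0.0]
force: [-0.4, -0.2, 1.2]
finger_gap: 1.002
gripper_force: 0.0
t: 9.8
tcp_pos: [0.4439, 0.0839, 0.0373]
tool_rot: [0.786, 0.618, 0.0, 0.0]
force: [-0.7, -0.5, 6.4]
finger_gap: 0.574
gripper_force: 41.0
```

```bash
python3 -m crank '[{"dp":[0,0,0.5],"angular":[0,0,0]},{"dp":[0,0,1],"angular":[0,0,0]},{"dp":[0,0,1],"angular":[0,0,0]},{"dp":[0.4,-0.1,0.5],"angular":[0,0,0]},{"dp":[0.8,-0.21,0],"angular":[0,0,0]},{"dp":[0.9,-0.24,0],"angular":[0,0,0]},{"dp":[0.9,-0.24,0],"angular":[0,0,0]},{"dp":[0.9,-0.24,0],"angular":[0,0,0]},{"dp":[0.9,-0.24,0],"angular":[0,0,0]},{"dp":[0.6,-0.16,0],"angular":[0,0,0]},{"dp":[0.36,-0.1,-0.5],"angular":[0,0,0]},{"dp":[0,0,-0.7],"angular":[0,0,0]},{"dp":[0,0,-0.5],"angular":[0,0,0]},{"dp":[0,0,-0.3],"angular":[0,0,0]},{"dp":[0,0,0],"angular":[0,0,0]},{"dp":[0,0,0],"angular":[0,0,0]},{"dp":[0,0,0],"angular":[0,0,0]}]'
```

```text
t: 11.5
tcp_pos: [0.617, 0.0381, 0.0674]
tool_rot: [0.786, 0.618, 0.001, 0.001]
force: [0.4, 0.6, -2.2]
finger_gap: 0.573
gripper_force: 42.1
```

```bash
python3 -m crank '[{"dp":[0,0,-0.3],"angular":[0,0,0]},{"dp":[0,0,-0.2],"angular":[0,0,0]},{"dp":[0,0,-0.15],"angular":[0,0,0]},{"dp":[0,0,-0.06],"angular":[0,0,0]},{"dp":[0,0,0],"angular":[0,0,0]},{"dp":[0,0,0],"angular":[0,0,0]},{"dp":[0,0,0],"angular":[0,0,0]}]'
```

```text
t: 12.2
tcp_pos: [0.616, 0.0381, 0.0453]
tool_rot: [0.786, 0.618, -0.0, -0.0]
force: [-2.8, 0.1, 1.9]
finger_gap: 0.573
gripper_force: 42.2
```

```bash
python3 -m crank '[{"dp":[0,0,0],"angular":[0,0,0]},{"dp":[0,0,0],"angular":[0,0,0]},{"dp":[0,0,0],"angular":[0,0,0]},{"dp":[0,0,0],"angular":[0,0,0]},{"dp":[0,0,0.3],"angular":[0,0,0]},{"dp":[0,0,0.6],"angular":[0,0,0]},{"dp":[0,0,1],"angular":[0,0,0]},{"dp":[0,0,1],"angular":[0,0,0]},{"dp":[0,0,1],"angular":[0,0,0]},{"dp":[-0.87,-0.77,0.9],"angular":[0,0,0]},{"dp":[-0.9,-0.8,0],"angular":[0,0,0]},{"dp":[-0.9,-0.8,0],"angular":[0,0,0]},{"dp":[-0.9,-0.8,0],"angular":[0,0,0]},{"dp":[-0.9,-0.8,0],"angular":[0,0,0]},{"dp":[-0.8,-0.7,0],"angular":[0,0,0]},{"dp":[-0.3,-0.2,0],"angular":[0,0,0]},{"dp":[0,0,0],"angular":[0,0,0]},{"dp":[0,0,0],"angular":[0,0,0]}]' 0; python3 - <<'E'
from m import *
from station import vision
d=vision.snapshot("top"); s=vision.snapshot("scene")
print(lid(d,(.6355,.1158),.06),lid(d,(.617,.038),.072),lid(s,(.617,.038),.072))
cv2.imwrite("pics/o3.png",np.hstack([cv2.resize(d["image"][130:290,90:330],(399,299)),cv2.resize(s["image"][130:310,200:470],(399,299))]))
E
```

```text
t: 14.0
tcp_pos: [0.4504, -0.1081, 0.1897]
tool_rot: [0.786, 0.618, 0.001, 0.001]
force: [0.9, 0.1, -0.4]
finger_gap: 0.995
gripper_force: 0.0
(array([0.635 , 0.1136], dtype=float32), array([0.6348, 0.1142]), 0.0255, 392) (array([0.6161, 0.0368], dtype=float32), array([0.6162, 0.037 ]), 0.0252, 399) (array([0.6197, 0.0402], dtype=float32), array([0.6171, 0.0398]), 0.027, 278)
```

View pics/o3.png

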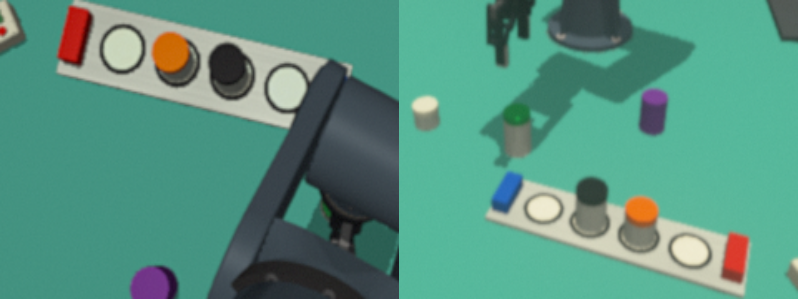

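Black stands on the third mark, about 1 mm off. The gripper is above green.

```bash
python3 -m crank '[{"dp":[0,0,-0.5],"angular":[0,0,0]},{"dp":[0,0,-0.8],"angular":[0,0,0]},{"dp":[0,0,-0.8],"angular":[0,0,0]},{"dp":[0,0,-0.8],"angular":[0,0,0]},{"dp":[0,0,-0.7],"angular":[0,0,0]},{"dp":[0,0,-0.6],"angular":[0,0,0]},{"dp":[0,0,-0.4],"angular":[0,0,0]},{"dp":[0,0,-0.22],"angular":[0,0,0]},{"dp":[0,0,0],"angular":[0,0,0]},{"dp":[0,0,0],"angular":[0,0,0]}]' 0;  python3 -m crank '[{"dp":[0,0,0],"angular":[0,0,0]},{"dp":[0,0,0],"angular":[0,0,0]},{"dp":[0,0,0],"angular":[0,0,0]},{"dp":[0,0,0],"angular":[0,0,0]},{"dp":[0,0,0],"angular":[0,0,0]},{"dp":[0,0,0],"angular":[0,0,0]},{"dp":[0,0,0],"angular":[0,0,0]},{"dp":[0,0,0],"angular":[0,0,0]}]' 1 40
```

```text
t: 15.1
tcp_pos: [0.4499, -0.1079, 0.0448]
tool_rot: [0.786, 0.618, 0.0, 0.0]
force: [0.7, 0.3, -0.4]
finger_gap: 1.0
gripper_force: 0.0
t: 15.9
tcp_pos: [0.4494, -0.1081, 0.0453]
tool_rot: [0.786, 0.618, 0.0, 0.0]
force: [-0.1, 0.9, 5.8]
finger_gap: 0.57
gripper_force: 40.9
```

```bash
python3 -m crank '[{"dp":[0,0,0.5],"angular":[0,0,0]},{"dp":[0,0,1],"angular":[0,0,0]},{"dp":[0,0,1],"angular":[0,0,0]},{"dp":[0.4,0.18,0.5],"angular":[0,0,0]},{"dp":[0.8,0.37,0],"angular":[0,0,0]},{"dp":[0.9,0.41,0],"angular":[0,0,0]},{"dp":[0.9,0.41,0],"angular":[0,0,0]},{"dp":[0.9,0.41,0],"angular":[0,0,0]},{"dp":[0.6,0.28,0],"angular":[0,0,0]},{"dp":[0.45,0.21,-0.5],"angular":[0,0,0]},{"dp":[0,0,-0.7],"angular":[0,0,0]},{"dp":[0,0,-0.5],"angular":[0,0,0]},{"dp":[0,0,-0.3],"angular":[0,0,0]},{"dp":[0,0,0],"angular":[0,0,0]},{"dp":[0,0,0],"angular":[0,0,0]},{"dp":[0,0,0],"angular":[0,0,0]}]'
```

```text
t: 17.5
tcp_pos: [0.5983, -0.0403, 0.0754]
tool_rot: [0.786, 0.618, 0.001, 0.001]
force: [-0.2, -0.4, -1.2]
finger_gap: 0.578
gripper_force: 42.0
```

```bash
python3 -m crank '[{"dp":[0,0,-0.3],"angular":[0,0,0]},{"dp":[0,0,-0.2],"angular":[0,0,0]},{"dp":[0,0,-0.15],"angular":[0,0,0]},{"dp":[0,0,-0.06],"angular":[0,0,0]},{"dp":[0,0,0],"angular":[0,0,0]},{"dp":[0,0,0],"angular":[0,0,0]},{"dp":[0,0,0],"angular":[0,0,0]}]'
```

```text
t: 18.2
tcp_pos: [0.5974, -0.0399, 0.0534]
tool_rot: [0.786, 0.618, -0.0, -0.0]
force: [-2.3, 0.1, 2.0]
finger_gap: 0.579
gripper_force: 42.1
```

```bash
python3 -m crank '[{"dp":[0,0,0],"angular":[0,0,0]},{"dp":[0,0,0],"angular":[0,0,0]},{"dp":[0,0,0],"angular":[0,0,0]},{"dp":[0,0,0],"angular":[0,0,0]},{"dp":[0,0,0.3],"angular":[0,0,0]},{"dp":[0,0,0.7],"angular":[0,0,0]},{"dp":[0,0,1],"angular":[0,0,0]},{"dp":[0,0,1],"angular":[0,0,0]},{"dp":[0,0,1],"angular":[0,0,0]},{"dp":[-0.33,-0.47,0.6],"angular":[0,0,0]},{"dp":[-0.75,-0.95,0],"angular":[0,0,0]},{"dp":[-0.75,-0.95,0],"angular":[0,0,0]},{"dp":[-0.75,-0.95,0],"angular":[0,0,0]},{"dp":[-0.75,-0.95,0],"angular":[0,0,0]},{"dp":[-0.75,-0.95,0],"angular":[0,0,0]},{"dp":[-0.75,-0.95,0],"angular":[0,0,0]},{"dp":[-0.75,-0.95,0],"angular":[0,0,0]},{"dp":[-0.7,-0.95,0],"angular":[0,0,0]},{"dp":[-0.45,-0.6,0],"angular":[0,0,0]},{"dp":[0,0,0],"angular":[0,0,0]}]' 0; python3 -m crank '[{"dp":[0,0,0],"angular":[0,0,0]},{"dp":[0,0,0],"angular":[0,0,0]}]';python3 - <<'E'
from m import *
from station import vision
d=vision.snapshot("top"); s=vision.snapshot("scene")
print(lid(d,(.6355,.1158),.06),lid(d,(.617,.038),.072),lid(d,(.5975,-.040),.084))
cv2.imwrite("pics/o4.png",np.hstack([cv2.resize(d["image"][130:330,90:390],(399,299)),cv2.resize(s["image"][130:310,200:470],(399,299))]))
E
```

```text
t: 20.2
tcp_pos: [0.3948, -0.3027, 0.1921]
tool_rot: [0.787, 0.616, -0.0, 0.001]
force: [0.4, -0.8, 0.5]
finger_gap: 1.003
gripper_force: 0.0
t: 20.4
tcp_pos: [0.3963, -0.2993, 0.1916]
tool_rot: [0.786, 0.618, 0.0, -0.0]
force: [-0.7, 0.7, 0.0]
finger_gap: 1.0
gripper_force: 0.0
(array([0.6349, 0.1136], dtype=float32), array([0.6357, 0.1145]), 0.0255, 392) (array([0.616 , 0.0367], dtype=float32), array([0.6164, 0.0371]), 0.0252, 402) (array([ 0.5973, -0.0415], dtype=float32), array([ 0.5977, -0.0417]), 0.025, 406)
```

View pics/o4.png

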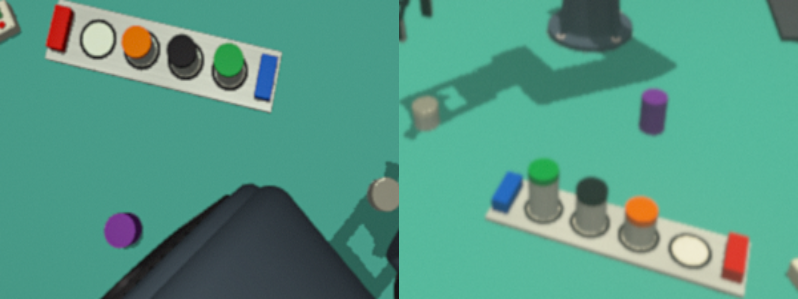

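Green is on the mark beside blue, and all three are centred to about 1 mm. White is next.

```bash
python3 -m crank '[{"dp":[0,-0.02,-0.6],"angular":[0,0,0]},{"dp":[0,0,-1],"angular":[0,0,0]},{"dp":[0,0,-1],"angular":[0,0,0]},{"dp":[0,0,-0.9],"angular":[0,0,0]},{"dp":[0,0,-0.8],"angular":[0,0,0]},{"dp":[0,0,-0.7],"angular":[0,0,0]},{"dp":[0,0,-0.4],"angular":[0,0,0]},{"dp":[0,0,-0.22],"angular":[0,0,0]},{"dp":[0,0,0],"angular":[0,0,0]},{"dp":[0,0,0],"angular":[0,0,0]}]' 0;  python3 -m crank '[{"dp":[0,0,0],"angular":[0,0,0]},{"dp":[0,0,0],"angular":[0,0,0]},{"dp":[0,0,0],"angular":[0,0,0]},{"dp":[0,0,0],"angular":[0,0,0]},{"dp":[0,0,0],"angular":[0,0,0]},{"dp":[0,0,0],"angular":[0,0,0]},{"dp":[0,0,0],"angular":[0,0,0]},{"dp":[0,0,0],"angular":[0,0,0]}]' 1 40
```

```text
t: 21.5
tcp_pos: [0.3964, -0.3009, 0.0233]
tool_rot: [0.786, 0.618, 0.0, 0.001]
force: [0.4, 0.4, 0.1]
finger_gap: 0.998
gripper_force: 0.0
t: 22.3
tcp_pos: [0.3961, -0.3009, 0.0236]
tool_rot: [0.786, 0.618, 0.0, 0.001]
force: [0.4, 1.5, 5.4]
finger_gap: 0.573
gripper_force: 40.9
```

```bash
python3 -m crank '[{"dp":[0,0,0.5],"angular":[0,0,0]},{"dp":[0,0,1],"angular":[0,0,0]},{"dp":[0,0,1],"angular":[0,0,0]},{"dp":[0,0,1],"angular":[0,0,0]},{"dp":[0,0.2,1],"angular":[0,0,0]},{"dp":[0.2,0.4,1],"angular":[0,0,0]},{"dp":[0.43,0.8,0.5],"angular":[0,0,0]},{"dp":[0.5,0.9,0],"angular":[0,0,0]},{"dp":[0.5,0.9,0],"angular":[0,0,0]},{"dp":[0.5,0.9,0],"angular":[0,0,0]},{"dp":[0.5,0.9,0],"angular":[0,0,0]},{"dp":[0.5,0.9,0],"angular":[0,0,0]},{"dp":[0.5,0.9,0],"angular":[0,0,0]},{"dp":[0.5,0.9,0],"angular":[0,0,0]},{"dp":[0.5,0.9,0],"angular":[0,0,0]},{"dp":[0.5,0.9,0],"angular":[0,0,0]},{"dp":[0.5,0.9,0],"angular":[0,0,0]},{"dp":[0.5,0.9,0],"angular":[0,0,0]},{"dp":[0.5,0.9,0],"angular":[0,0,0]},{"dp":[0.5,0.9,0],"angular":[0,0,0]}]'; python3 -m crank '[{"dp":[0.5,0.9,0],"angular":[0,0,0]},{"dp":[0.5,0.9,0],"angular":[0,0,0]},{"dp":[0.5,0.7,0],"angular":[0,0,0]},{"dp":[0,0.1,0],"angular":[0,0,0]},{"dp":[0,0,-0.5],"angular":[0,0,0]},{"dp":[0,0,-0.9],"angular":[0,0,0]},{"dp":[0,0,-1],"angular":[0,0,0]},{"dp":[0,0,-1],"angular":[0,0,0]},{"dp":[0,0,-0.8],"angular":[0,0,0]},{"dp":[0,0,-0.5],"angular":[0,0,0]},{"dp":[0,0,-0.3],"angular":[0,0,0]},{"dp":[0,0,0],"angular":[0,0,0]},{"dp":[0,0,0],"angular":[0,0,0]},{"dp":[0,0,0],"angular":[0,0,0]}]'
```

```text
t: 24.3
tcp_pos: [0.6098, 0.0935, 0.2026]
tool_rot: [0.786, 0.618, -0.0, -0.0]
force: [0.0, 0.6, -1.0]
finger_gap: 0.576
gripper_force: 41.7
t: 25.7
tcp_pos: [0.6559, 0.1704, 0.0542]
tool_rot: [0.786, 0.618, 0.001, 0.001]
force: [0.5, -0.3, -0.4]
finger_gap: 0.577
gripper_force: 41.7
```

My travel rows added up 23 mm short in y. White is clear of orange and no force registered, so I'll correct that and then check.

```bash
python3 -m crank '[{"dp":[0,0.25,0],"angular":[0,0,0]},{"dp":[-0.02,0.3,0],"angular":[0,0,0]},{"dp":[0,0.22,0],"angular":[0,0,0]},{"dp":[0,0,0],"angular":[0,0,0]},{"dp":[0,0,0],"angular":[0,0,0]},{"dp":[0,0,0],"angular":[0,0,0]}]'
```

```text
t: 26.3
tcp_pos: [0.6542, 0.1934, 0.0526]
tool_rot: [0.786, 0.618, -0.0, 0.0]
force: [0.1, -0.6, -1.4]
finger_gap: 0.573
gripper_force: 41.7
```

```bash
python3 -m crank '[{"dp":[0,0,-0.3],"angular":[0,0,0]},{"dp":[0,0,-0.2],"angular":[0,0,0]},{"dp":[0,0,-0.15],"angular":[0,0,0]},{"dp":[0,0,-0.06],"angular":[0,0,0]},{"dp":[0,0,0],"angular":[0,0,0]},{"dp":[0,0,0],"angular":[0,0,0]},{"dp":[0,0,0],"angular":[0,0,0]}]'
```

```text
t: 27.0
tcp_pos: [0.6537, 0.1931, 0.0317]
tool_rot: [0.786, 0.618, -0.001, -0.0]
force: [-2.5, -1.1, 5.6]
finger_gap: 0.573
gripper_force: 41.9
```

Seated. Release, retreat and check.

```bash
python3 -m crank '[{"dp":[0,0,0],"angular":[0,0,0]},{"dp":[0,0,0],"angular":[0,0,0]},{"dp":[0,0,0],"angular":[0,0,0]},{"dp":[0,0,0],"angular":[0,0,0]},{"dp":[0,0,0.3],"angular":[0,0,0]},{"dp":[0,0,0.7],"angular":[0,0,0]},{"dp":[0,0,1],"angular":[0,0,0]},{"dp":[0,0,1],"angular":[0,0,0]},{"dp":[0,0,1],"angular":[0,0,0]},{"dp":[0,0,1],"angular":[0,0,0]},{"dp":[0,0,1],"angular":[0,0,0]},{"dp":[-0.8,0.5,0],"angular":[0,0,0]},{"dp":[-0.8,0.8,0],"angular":[0,0,0]},{"dp":[-0.8,0.8,0],"angular":[0,0,0]},{"dp":[-0.8,0.8,0],"angular":[0,0,0]},{"dp":[-0.8,0.8,0],"angular":[0,0,0]},{"dp":[-0.8,0.8,0],"angular":[0,0,0]},{"dp":[-0.4,0.4,0],"angular":[0,0,0]},{"dp":[0,0,0],"angular":[0,0,0]},{"dp":[0,0,0],"angular":[0,0,0]}]' 0; python3 - <<'E'
from m import *
from station import vision
d=vision.snapshot("top"); s=vision.snapshot("scene")
for xy,h,m in (((.6545,.1935),.048,(.655,.1923)),((.6355,.1158),.06,(.6362,.1144)),((.617,.038),.072,(.6174,.0367)),((.5975,-.040),.084,(.5985,-.0412))):
    r=lid(d,xy,h); print(r,np.round((r[0]-m)*1000,1),"mm off")
cv2.imwrite("pics/o5.png",np.hstack([cv2.resize(d["image"][90:330,60:420],(399,299)),cv2.resize(s["image"][130:310,200:470],(399,299))]))
E
```

```text
t: 29.0
tcp_pos: [0.4992, 0.3402, 0.2118]
tool_rot: [0.786, 0.618, 0.001, 0.001]
force: [0.8, -0.2, 0.6]
finger_gap: 1.003
gripper_force: 0.0
(array([0.6537, 0.1904], dtype=float32), array([0.6541, 0.1912]), 0.0258, 387) [-1.3 -1.9] mm off
(array([0.6349, 0.1135], dtype=float32), array([0.6355, 0.1145]), 0.0254, 390) [-1.3 -0.9] mm off
(array([0.616 , 0.0367], dtype=float32), array([0.617 , 0.0366]), 0.0253, 401) [-1.4 -0. ] mm off
(array([ 0.5973, -0.0415], dtype=float32), array([ 0.5979, -0.0412]), 0.0253, 409) [-1.2 -0.3] mm off
```

View pics/o5.png

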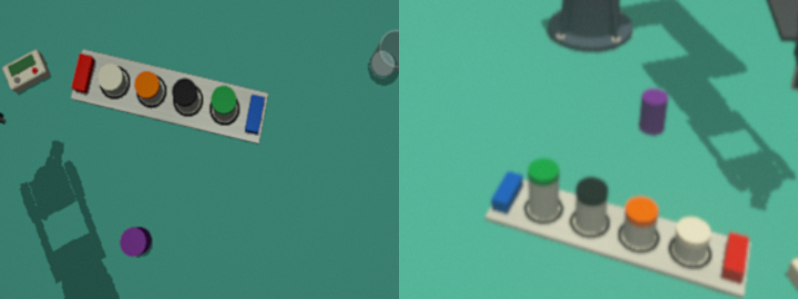

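White, orange, black and green run from red to blue. All stand upright within about 2 mm of centre, and the beaker hasn't been touched.

```bash
python3 -c "from station import order; print(order.sign_off())"
```

```text
the job is handed in; nothing more can be done
None
```

The four tins stand upright on their marks from red to blue in order of height (white, orange, black, green), each measured within about 2.5 mm of centre; the gripper is clear, the beaker and purple tin are untouched, and the job was handed in at about 29 s.

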